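# Close the tumbler drum with its keyed lid

### The job

Close the tilted drum of the barrel tumbler: take its keyed lid from the bench, set it in the drum's mouth and turn it on the rim until the keys drop into the notches, then press it fully home past the spring catches so that it sits flush on the rim, and let go. Leave the other things on the bench where they are.

Things in the scene. Friction and masses are not known exactly. Their poses are not given: they have to be found in the camera images.
- lid: Round aluminium drum lid, 0.36 kg. Origin: centre of the foot of its skirt, on which it stands on the bench at the start, knob up; z runs up through the knob. Skirt (a plug, 95 mm diameter, its foot tapered to 88 mm and ridged) from z = 0 to 30 mm; flange disc, 140 mm diameter, from z = 30 to 38 mm with a low boss to 42 mm; square wooden knob from there to z = 80 mm.
- lid_knob (a point): Centre of the lid's dark square wooden knob, 62 mm above the lid's origin on its axis; axes as the lid's. The knob is 42 x 42 mm, its flats square to the lid's x and y, 39 mm high (18 mm above this point, 20 mm below it to the boss).
- lid_key (a point): Foot of the steel key under the flange on the lid's +x side: 55 mm from the axis, 17 mm above the lid's origin. There are four equal keys, on the lid's +x, +y, -x and -y, each 16 mm wide with a tapered foot, 13 mm high, reaching from the skirt to 65 mm from the axis.
- mouth (a point): Centre of the drum's mouth, in the plane of the rim's top, 200 mm above the bench. z points out of the drum along its axis, which leans 0.58 rad (33 degrees) from vertical toward the tumbler's front; x points up the slope to the back, y to the left. Mouth 99 mm, rim 136 mm diameter. These axes belong to the frame and do not turn with the drum.
- rim_ride (a point): Where the lid's origin is while its keys still ride on the rim: 17 mm below the mouth on the axis (axes as mouth). The rim has four notches for the keys, 90 degrees apart, 20 mm wide, 15 mm deep. The drum stopped at an unknown angle, not given here: turn the lid to feel for them, a quarter turn always passes one. The drum holds still against the lid's friction.
- seat (a point): Where the lid's origin is when fully home with its flange on the rim: 30 mm below the mouth on the axis (axes as mouth). With the keys in the notches the lid sinks 3 to 4 mm freely; then four brass ball catches in the bore resist its ridge: it takes about 10 N along the axis (3 N of it the lid's own weight) to pass them, and over the last 4 mm it snaps down and stays.
- tumbler: The barrel tumbler, fixed: grey wedge-shaped drive housing with an inclined blue drum with a steel rim on its sloping face. Origin on the bench straight below the mouth's centre; x points to the back of the machine. The housing reaches from 75 mm before the origin to 200 mm behind it, is 170 mm wide over its foot plate and up to 142 mm high.
- screw_tin: Closed blue screw tin, 90 x 126 x 38 mm, a bystander (the one at the bench's front edge, not the one at the back left). Origin at the centre of its underside.
- disc_red: Small red disc with an upright peg, 56 mm diameter, 42 mm high, a bystander. Origin at the centre of its underside.

How it is judged:
By the outcome, as a careful person would: the job done as asked, in the order asked, and still so for the second after the job is handed in, with the robot touching nothing.
It also fails if it takes over 72 s, if anything falls off the work surface, if the arm or the gripper's body presses on something with over 40 N, if the wrist force passes 120 N, or if a joint passes its speed limit or range.

### The arm

A 6-joint arm with a two-finger parallel gripper is mounted at the origin on a cart in front of the work surface, level with it; the furniture and walls round the work are solid. World frame = base frame: x ahead of the robot, y to its left, z up, the work surface at z = 0. Lengths are in mm, angles in rad, forces in N, time in s.
With the tool pointing down it reaches from about 275 to 725 mm from the base axis. Payload 15.9 kg.
Tool frame: the origin (TCP) lies on the mounting face of the last link; the fingertips stand 173 mm ahead of it and the grasp point (between the pads) lies 155 mm ahead of it; z points along the fingers, y is the line along which they close (so a half turn about z gives the same grasp; the last joint's range is limited). The gripper opens to 85 mm and grips with 20 to 120 N. Pads are 22 mm wide; open, the fingers measure 114 mm over their backs; the gripper's body (76 mm by 85 mm) begins 54 mm behind the grasp point. The pads swing forward as they close: fully open they stand 13 mm farther back than shut.
Start: joints at [-1.18, 0.213, -0.034, 1.323, 0, 1.571], TCP at [190.457, -462.29, 404.706] pointing down, gripper open.
Joint ranges: [-2.98, 2.98], [-0.74, 1.72], [-1.14, 1.35], [-2.1, 2.04], [-1.57, 1.44], [-3.14, 3.14]. Speed limits (rad/s): [1.89, 1.89, 2.39, 2.57, 3.14, 3.14].

### API

Orientations are given as a rotation vector (axis times angle).
In Python, from bench import robot gives the robot as it stands.
- The arm moves only by the tool apply_moves, never from a script. Its argument "rows" is a list of rows, each an object of numbers: "hand": the finger opening in m, from 0 to 0.0854; "dx", "dy", "dz": the shift along the tool's x, y, z in m; "rx", "ry", "rz": the turn, a rotation vector about the tool's x, y, z in rad. A call has exactly 8 rows; each row is the pose to reach, as a shift and turn from the pose commanded when the call began, along the tool's axes at that moment; what a row does not reach only later rows make up. A row lasts 1/10 s, in which the tool goes at most 50 mm and 8.59 degrees, less where a joint would pass 70% of its speed; a pose out of reach is approached as far as the arm can. A call with a gripper value outside its range is refused whole. The fingers move at their own pace and stop on an object; the grip force is fixed at half the most. Time passes only in rows, so rows that repeat a pose let the fingers close, or fill a call up. It gives the time, the measured TCP pose, the force, the opening and the grip force at its end, in the units of the state.
- robot.read_state(): the state, without advancing time (a new reading comes with each control period).
- robot.grab_frame(name): name is "scene" or "top" or "wrist"; returns a dict with "pixels" (400x640x3 uint8, blue, green, red), "K" (3x3 intrinsics, pixels), "k1" (the pictures are not rectified: a ray, as slopes to the right and down, at radius r is drawn at 1 + k1 r^2 times it, then the intrinsics apply), "world_from_camera" (4x4, takes a point from camera to world coordinates); the wrist camera has in their place "mount" (4x4, takes a point from camera to tool coordinates, whose origin is the TCP and whose axes are the flange's). Camera axes: x right, y down, z forward; pixel columns grow to the right and rows downward; lengths in mm; the calibration is good to about 2 mm. A picture is of the moment at which its call begins: read the wrist's pose just before it. There is no depth.
- robot.close_job(): hands the job in; it is judged then, once.
The state is a dict: "clock": time; "q": joint angles; "qvel": joint speeds; "effort": joint torques, N m; "tcp_pos": TCP position; "eef_rot": TCP orientation; "force": force on the tool from outside, world axes, zero at the start; "ft_torque": the same for the moment, N m; "width": opening from 0.0 (shut) to 1.0 (fully open); "gripper_force": force on a finger pad.
Only numpy, scipy, OpenCV 4.12 (cv2) and the standard library are available. Lean on these libraries where they do the work, as an engineer would, in place of code of your own. Each camera call takes 0.05 s, during which the arm holds its last target. There are 200 camera calls.

## Working session

There is one attempt and no reset: what is moved stays moved. The work goes in short steps, Python scripts to look and compute and a tool call to move; the robot and the scene stay as the last step left them, time stands still between calls to the robot, and variables do not carry over. Pictures are saved under pics/ and viewed, at most 10 in all, crops included, and the job is handed in when it is done.

Besides the shell and the picture viewer there is one more tool, called after ">>>" as name(argument=value, ...), one argument or row to a line, values as JSON. apply_moves: Moves the arm, as the interface text tells. Its arguments: {"type":"object","properties":{"rows":{"type":"array","items":{"type":"object","properties":{"hand":{"type":"number"},"dx":{"type":"number"},"dy":{"type":"number"},"dz":{"type":"number"},"rx":{"type":"number"},"ry":{"type":"number"},"rz":{"type":"number"}}}}},"required":["rows"]}

```bash
ls; mkdir -p pics
cat > h.py <<'E'
import numpy as np, cv2
from scipy.spatial.transform import Rotation as R
from bench import robot
def ray(f,uv,T):
    K=np.array(f["K"],float); p=cv2.undistortPoints(np.array([[uv]],float),K,np.array([f["k1"],0,0,0,0],float))[0,0]
    d=T[:3,:3]@np.array([p[0],p[1],1]); return T[:3,3],d/np.linalg.norm(d)
def onz(f,uv,z,T=None):
    T=np.array(f["world_from_camera"]) if T is None else T
    o,d=ray(f,uv,T); return o+d*(z-o[2])/d[2]
def proj(f,P,T=None):
    T=np.array(f["world_from_camera"]) if T is None else T
    c=np.linalg.inv(T)@np.append(P,1); return cv2.projectPoints(c[:3].reshape(1,3),np.zeros(3),np.zeros(3),np.array(f["K"],float),np.array([f["k1"],0,0,0,0],float))[0].ravel()
def wT(s,f):
    T=np.eye(4); T[:3,:3]=R.from_rotvec(s["eef_rot"]).as_matrix(); T[:3,3]=s["tcp_pos"]; return T@np.array(f["mount"])
E
python3 - <<'E'
from h import *
import pickle
print(robot.read_state())
D={}
for n in("scene","top"):
    f=robot.grab_frame(n); D[n]=f; cv2.imwrite(f"pics/{n}0.png",f["pixels"]); print(n,f["K"],f["k1"],f["world_from_camera"])
pickle.dump(D,open("f0.pkl","wb"))
E
```

```text
pics
{'clock': 0.0, 'q': array([-1.17998538e+00,  2.13354986e-01, -3.50272654e-02,  1.32355476e+00,
        3.25537944e-05,  1.57080274e+00]), 'qvel': array([-0.00067607, -0.00029925,  0.00184175,  0.00050326, -0.00129424,
        0.0007627 ]), 'effort': array([ 3.55649259e-03, -6.86163282e+01,  4.87119484e+01,  1.75731105e-02,
        3.14878744e-04,  2.45180269e-05]), 'tcp_pos': array([ 190.41511568, -462.15687073,  404.22929259]), 'eef_rot': array([-3.08070314e+00, -6.09756758e-01,  2.97637638e-04]), 'force': array([ 0.50192212,  0.70425826, -0.00961479]), 'ft_torque': array([0.01393201, 0.01319686, 0.01094415]), 'gripper_force': 0.0, 'width': 0.9981604292358894}
scene [[482.05495484   0.         316.48804011]
 [  0.         482.05495484 205.17561466]
 [  0.           0.           1.        ]] -0.13622653845922383 [[-6.98593645e-01 -4.72475182e-01  5.37339857e-01 -1.69353848e+02]
 [-7.15425692e-01  4.73343301e-01 -5.13918474e-01  8.03489690e+02]
 [-1.15324974e-02 -7.43446919e-01 -6.68695506e-01  9.60622476e+02]
 [ 0.00000000e+00  0.00000000e+00  0.00000000e+00  1.00000000e+00]]
top [[423.494172     0.         314.9371152 ]
 [  0.         423.494172   198.99841268]
 [  0.           0.           1.        ]] 0.003212037254798911 [[-2.30902006e-02 -9.92696919e-01  1.18404687e-01  4.13922761e+02]
 [-9.99547471e-01  2.52074138e-02  1.64146413e-02  1.44200816e+02]
 [-1.92794398e-02 -1.17972088e-01 -9.92829738e-01  1.04428090e+03]
 [ 0.00000000e+00  0.00000000e+00  0.00000000e+00  1.00000000e+00]]
```

View pics/scene0.png

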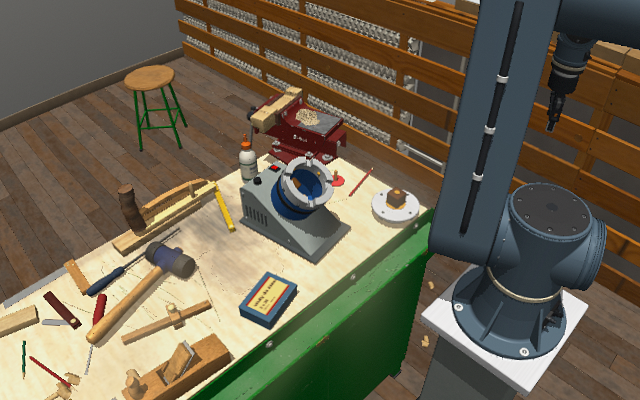

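View pics/top0.png

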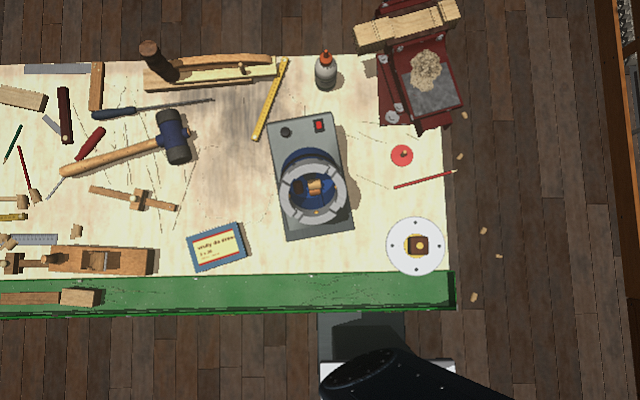

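The scene view shows the tumbler at about (300,200) and the lid at (396,207). In the top view the rim is centred near (313,187), the lid at (415,246), the red disc at (401,155) and the tin at (216,247). Next I'll zoom in on the rim and lid.

Run:
```python
from h import *
import pickle
D=pickle.load(open("f0.pkl","rb"))
t=D["top"]["pixels"]; s=D["scene"]["pixels"]
r=lambda im,x,y,w,h,k:cv2.resize(im[y:y+h,x:x+w],None,fx=k,fy=k,interpolation=cv2.INTER_CUBIC)
a=np.vstack([np.hstack([r(t,263,105,100,75*2,4)[:,:],r(s,265,135,100,150,4)])])
cv2.imwrite("pics/crop1.png",a); print(a.shape)
f=D["top"]
# lid flange: bright low-saturation blob
hsv=cv2.cvtColor(t,cv2.COLOR_BGR2HSV)
m=((hsv[...,1]<25)&(hsv[...,2]>170)).astype(np.uint8)
roi=np.zeros_like(m); roi[205:290,375:455]=1; m*=roi
c=max(cv2.findContours(m,0,2)[0],key=cv2.contourArea); h=cv2.convexHull(c)
P=np.array([onz(f,p[0].astype(float),38)[:2] for p in h]); 
(cx,cy),rad=cv2.minEnclosingCircle(P.astype(np.float32)); print("flange",cx,cy,rad)
A=np.c_[2*P,np.ones(len(P))]; q=np.linalg.lstsq(A,(P**2).sum(1),rcond=None)[0]; print("fit",q[:2],np.sqrt(q[2]+q[:2]@q[:2]))
# screws: dark spots in flange at ~r 50-60
g=cv2.cvtColor(t,cv2.COLOR_BGR2GRAY)
disc=cv2.fillPoly(np.zeros_like(g),[h],1); disc=cv2.erode(disc,np.ones((3,3)))
n,l,st,ce=cv2.connectedComponentsWithStats((disc*(g<150)).astype(np.uint8))
for i in range(1,n): 
    if st[i,4]<400:
        p=onz(f,ce[i],38)[:2]-q[:2]; print(ce[i],st[i,4],np.linalg.norm(p),np.degrees(np.arctan2(p[1],p[0])))
km=(disc>0)&(hsv[...,1]>60)&(g<130)
ct=max(cv2.findContours(km.astype(np.uint8),0,2)[0],key=cv2.contourArea); print("knob px",cv2.minAreaRect(ct))
```

```text
(600, 800, 3)
flange 418.00726318359375 -72.02957153320312 70.45869445800781
fit [418.10591935 -72.09670649] 69.58263248761091
[414.71428571 222.        ] 7 55.05597203821625 -1.993951862806705
[417.23901099 245.13186813] 364 5.079082935976894 -84.22889504480783
[391.71428571 245.        ] 7 54.766362883895 87.69491173630426
[439.         245.71428571] 7 55.863250565360424 -92.07462644457203
[415.875 269.125] 8 55.08632810965044 178.9645302092358
knob px ((417.0, 245.0), (18.0, 20.0), 90.0)
```

View pics/crop1.png

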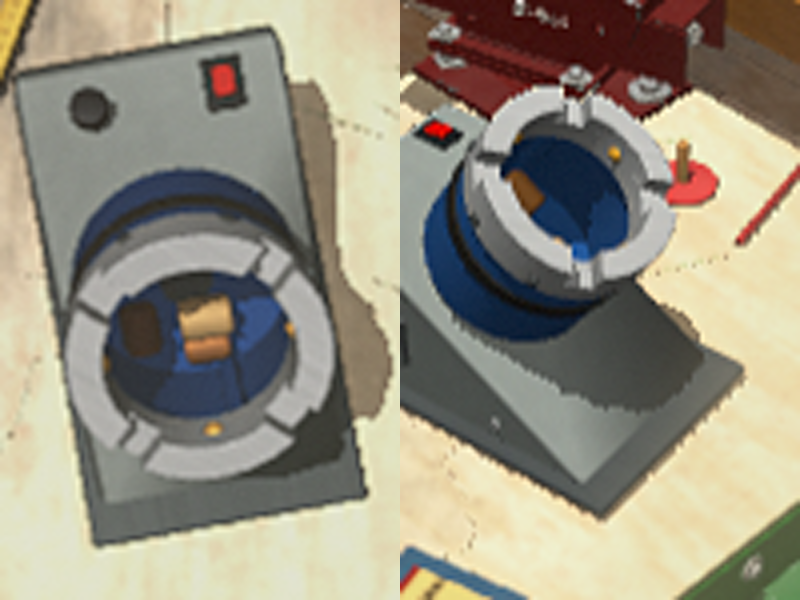

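Left crop (top view, 4x, offset 263,105): rim outer edge spans about x 66–335, y 232–478, and the foot's front corners are at (97,546) and (366,494). Notches are at about (93,307), (270,262), (130,440) and (300,445). Right crop (scene, offset 265,135): notches at about (576,105), (490,157), (655,187) and (585,270).

```bash
cat > rim.py <<'E'
from h import *
import pickle
D=pickle.load(open("f0.pkl","rb"))
f=D["top"]
c=lambda x,y,o:(o[0]+x/4-.4,o[1]+y/4-.4)
To=(263,105); So=(265-100,135)
a=onz(f,c(97,546,To),4);b=onz(f,c(366,494,To),4); d=(a-b)[:2]; yaw=np.arctan2(-d[0],d[1]); print("foot",a,b,np.linalg.norm(d),"yaw",yaw)
mid=(a+b)/2; print("origin from foot",mid[:2]+75*np.array([np.cos(yaw),np.sin(yaw)]))
Rm=lambda y:(R.from_euler('z',y)*R.from_euler('y',-0.58)).as_matrix()
def onplane(f,uv,C,M):
    o,v=ray(f,uv,np.array(f["world_from_camera"])); n=M[:,2]; return M.T@(o+v*((C-o)@n)/(v@n)-C)
M=Rm(yaw); C=np.array([400,70,200.])
N={"top":(To,[(93,307),(270,262),(130,440),(298,447)]),"scene":(So,[(576,105),(490,157),(655,187),(585,270)])}
seed={"top":(263,105,100,150,[]),"scene":(265,135,85,100,[])}
for n in D:
    f=D[n]; im=f["pixels"]; h=cv2.cvtColor(im,cv2.COLOR_BGR2HSV)
    m=((h[...,1]<30)&(h[...,2]>(165 if n=="top" else 150))).astype(np.uint8); x,y,w,hh,_=seed[n]
    z=np.zeros_like(m); z[y:y+hh,x:x+w]=1; m*=z
    k=max(cv2.findContours(m,0,2)[0],key=cv2.contourArea); H=cv2.convexHull(k)[:,0].astype(float)
    C=np.array([400,70,200.])
    for it in range(20):
        P=np.array([onplane(f,p,C,M)[:2] for p in H]); A=np.c_[2*P,np.ones(len(P))]
        q=np.linalg.lstsq(A,(P**2).sum(1),rcond=None)[0]; C=C+M[:,:2]@q[:2]
        C=C+M[:,2]*0; 
        o=np.array(f["world_from_camera"])[:3,3]; C=o+(C-o)*(200-o[2])/(C-o)[2]
    r=np.linalg.norm(P-q[:2],axis=1); print(n,"C",C,"r",np.sqrt(q[2]+q[:2]@q[:2]),"res",r.std(),len(H), H.min(0),H.max(0))
    o,l=N[n]
    for p in l:
        v=onplane(f,c(*p,o),C,M); print("  notch r",np.linalg.norm(v[:2]),"ang",np.degrees(np.arctan2(v[1],v[0])))
E
python3 rim.py
```

```text
foot [435.95832806 232.55323627   4.        ] [463.77941775  67.13510471   4.        ] 167.74138213402694 yaw 0.16662702823821351
origin from foot [523.8301084  162.28344874]
scene C [496.59695324 219.68213626 200.        ] r 103.23006481179944 res 4.787722459186501 14 [265. 157.] [310. 234.]
  notch r 104.25027468204674 ang -60.67646679131005
  notch r 61.18039352753752 ang -12.513195644233692
  notch r 94.7296758178118 ang -102.88508604062795
  notch r 31.20228847454041 ang -166.00701988351793
top C [548.43207264 171.05530609 200.        ] r 44.05271658174462 res 4.6420140762330035 16 [283. 164.] [327. 182.]
  notch r 45.02915136630127 ang 74.82081134012306
  notch r 50.95540185891192 ang -69.80229071019511
  notch r 77.18820642390807 ang 149.13505947212457
  notch r 100.65966185285872 ang -152.630514816247
```

```bash
python3 - <<'E'
s=open('rim.py').read()
s=s.replace('(263,105,100,150,[])','(277,160,72,67,0)').replace('(265,135,85,100,[])','(280,155,56,55,0)')
s=s.replace('k=max(cv2.findContours(m,0,2)[0],key=cv2.contourArea)','k=np.vstack([q for q in cv2.findContours(m,0,2)[0] if cv2.contourArea(q)>15]); v=im.copy(); v[m>0]=(0,0,255); cv2.polylines(v,[cv2.convexHull(k)],True,(0,255,0)); D[n]["v"]=cv2.resize(v[y-8:y+82,x-8:x+82],None,fx=4,fy=4)')
s+='\ncv2.imwrite("pics/m1.png",np.hstack([D[n]["v"] for n in D]))\n'
open('rim.py','w').write(s)
E
python3 rim.py
```

```text
foot [435.95832806 232.55323627   4.        ] [463.77941775  67.13510471   4.        ] 167.74138213402694 yaw 0.16662702823821351
origin from foot [523.8301084  162.28344874]
scene C [526.14590297 166.73366203 200.        ] r 70.69219651825378 res 4.056595200765862 21 [280. 157.] [333. 206.]
  notch r 55.57181093719146 ang -50.64388887449367
  notch r 56.600650276921044 ang 38.95595600126521
  notch r 58.33620566951423 ang -130.38037828416662
  notch r 62.65054556027671 ang 138.68170907977733
top C [524.26685093 162.84096745 200.        ] r 67.01708033440963 res 1.2186650185778294 29 [280. 164.] [345. 223.]
  notch r 60.72488395074448 ang 50.28140801828629
  notch r 61.85490309126967 ang -43.98724954402272
  notch r 57.23297397929807 ang 131.41990147257266
  notch r 73.40559650550856 ang -145.63058528020278
```

View pics/m1.png

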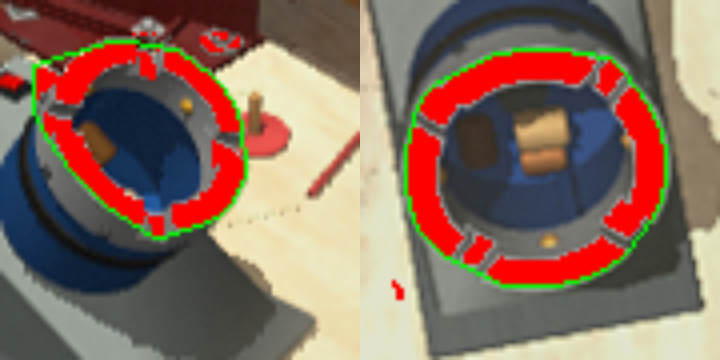

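The top view fits well: the rim fit residual is 1.2 mm with r about 67. The mouth is at about (524,162.6,200) with yaw 0.167, and the foot edge agrees. The scene mask leaked onto the background at upper left, so I'm ignoring that fit. The lid is at (418,-72), turned about -1.8°.

```bash
cat >> h.py <<'E'
C=np.array([524.1,162.6,200.]); YAW=0.167
M=(R.from_euler('z',YAW)*R.from_euler('y',-0.58)).as_matrix()
def down(az): # tool down, tool y at azimuth az
    y=np.array([np.cos(az),np.sin(az),0]); z=np.array([0,0,-1.]); return np.c_[np.cross(y,z),y,z]
def mouthR(a): # tool z into mouth, tool y at angle a from mouth x
    y=M@np.array([np.cos(a),np.sin(a),0]); z=-M[:,2]; return np.c_[np.cross(y,z),y,z]
def mouthP(h): return C+M[:,2]*(h+62+155+OFF)   # lid origin at height h on axis
OFF=3
def delta(p,Rt,s=None):
    s=s or robot.read_state(); Rc=R.from_rotvec(s["eef_rot"]).as_matrix()
    print("d(m)",np.round(Rc.T@(np.array(p)-s["tcp_pos"])/1000,4),"rot",np.round(R.from_matrix(Rc.T@Rt).as_rotvec(),4))
E
sed -i 's/^/ /;s/^ //' h.py
python3 - <<'E'
from h import *
import pickle
f=pickle.load(open("f0.pkl","rb"))["top"]
delta([418,-72,330],down(np.radians(-1.8)))
print(onz(f,np.mean([[414.7,222],[391.7,245],[439,245.7],[415.9,269.1]],axis=0),38))
def onplane(uv):
    o,v=ray(f,uv,np.array(f["world_from_camera"])); n=M[:,2]; return M.T@(o+v*((C-o)@n)/(v@n)-C)
for p in [(70,127),(248,75),(117,250),(262,237)]:
    v=onplane((269+p[0]/4-.4,152+p[1]/4-.4)); print(np.linalg.norm(v[:2]),np.degrees(np.arctan2(v[1],v[0])))
E
```

```text
d(m) [ 0.359  -0.274   0.0745] rot [-9.0000e-04 -6.0000e-04 -1.1486e+00]
[417.97726135 -72.63395807  38.        ]
58.656541533045804 53.698289630584505
61.961000739229426 -44.779978821238856
53.09999897198697 135.21540528667225
59.26451612429954 -141.3746548991782
```

>>> apply_moves(
  rows=[
    {"dx": 0.045,"dy": -0.034,"dz": 0.009,"rz": -0.144,"hand": 0.0854},
    {"dx": 0.09,"dy": -0.069,"dz": 0.018,"rz": -0.287,"hand": 0.0854},
    {"dx": 0.135,"dy": -0.103,"dz": 0.028,"rz": -0.43,"hand": 0.0854},
    {"dx": 0.18,"dy": -0.137,"dz": 0.037,"rz": -0.574,"hand": 0.0854},
    {"dx": 0.224,"dy": -0.171,"dz": 0.046,"rz": -0.718,"hand": 0.0854},
    {"dx": 0.269,"dy": -0.206,"dz": 0.056,"rz": -0.861,"hand": 0.0854},
    {"dx": 0.314,"dy": -0.24,"dz": 0.065,"rz": -1.005,"hand": 0.0854},
    {"dx": 0.359,"dy": -0.274,"dz": 0.074,"rz": -1.149,"hand": 0.0854},
  ],
)

```text
$.rows[0]: bad value
```

Run:
```python
from h import *
s=robot.read_state(); f=robot.grab_frame("wrist"); T=wT(s,f); cv2.imwrite("pics/w1.png",f["pixels"])
print(s["q"].round(3),s["tcp_pos"].round(1),s["eef_rot"].round(3),s["clock"],s["width"])
print(proj(f,[418,-72.3,80],T),proj(f,[418,-72.3,38],T))
delta([418,-72.3,330],down(np.radians(-1.8)))
```

```text
[-1.18   0.213 -0.035  1.324 -0.     1.571] [ 190.4 -462.2  404.3] [-3.081 -0.61   0.   ] 0.1 1.001575662611469
[  16.54840453 -189.6544457 ] [  36.05568104 -175.78534656]
d(m) [ 0.3589 -0.2738  0.0746] rot [-7.0000e-04 -5.0000e-04 -1.1486e+00]
```

View pics/w1.png

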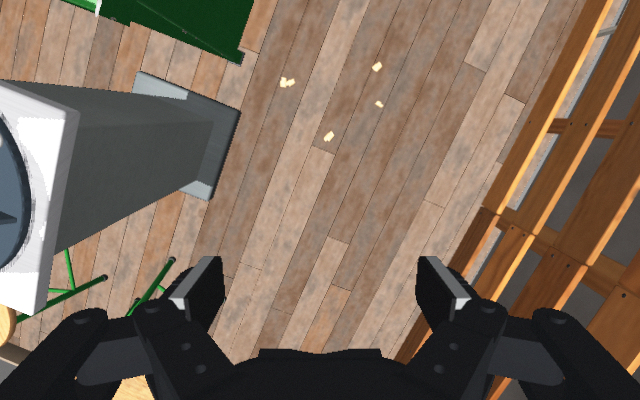

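The move was refused, so the picture only shows the floor and the fingers at (205,280) and (440,280). I'll retry with every key filled in and the opening at 0.085.

>>> apply_moves(
  rows=[
    {"dx": 0.045,"dy": -0.034,"dz": 0.009,"rx": 0,"ry": 0,"rz": -0.144,"hand": 0.085},
    {"dx": 0.09,"dy": -0.069,"dz": 0.018,"rx": 0,"ry": 0,"rz": -0.287,"hand": 0.085},
    {"dx": 0.135,"dy": -0.103,"dz": 0.028,"rx": 0,"ry": 0,"rz": -0.43,"hand": 0.085},
    {"dx": 0.18,"dy": -0.137,"dz": 0.037,"rx": 0,"ry": 0,"rz": -0.574,"hand": 0.085},
    {"dx": 0.224,"dy": -0.171,"dz": 0.046,"rx": 0,"ry": 0,"rz": -0.718,"hand": 0.085},
    {"dx": 0.269,"dy": -0.206,"dz": 0.056,"rx": 0,"ry": 0,"rz": -0.861,"hand": 0.085},
    {"dx": 0.314,"dy": -0.24,"dz": 0.065,"rx": 0,"ry": 0,"rz": -1.005,"hand": 0.085},
    {"dx": 0.359,"dy": -0.274,"dz": 0.074,"rx": 0,"ry": 0,"rz": -1.149,"hand": 0.085},
  ],
)

```text
clock: 0.95
tcp_pos: [389.7, -119.3, 339.7]
eef_rot: [2.249, 2.193, 0.0]
force: [0.6, -1.1, -0.4]
width: 0.996
gripper_force: 0.0
```

>>> apply_moves(
  rows=[
    {"dx": 0,"dy": 0,"dz": 0,"rx": 0,"ry": 0,"rz": 0,"hand": 0.085},
    {"dx": 0,"dy": 0,"dz": 0,"rx": 0,"ry": 0,"rz": 0,"hand": 0.085},
    {"dx": 0,"dy": 0,"dz": 0,"rx": 0,"ry": 0,"rz": 0,"hand": 0.085},
    {"dx": 0,"dy": 0,"dz": 0,"rx": 0,"ry": 0,"rz": 0,"hand": 0.085},
    {"dx": 0,"dy": 0,"dz": 0,"rx": 0,"ry": 0,"rz": 0,"hand": 0.085},
    {"dx": 0,"dy": 0,"dz": 0,"rx": 0,"ry": 0,"rz": 0,"hand": 0.085},
    {"dx": 0,"dy": 0,"dz": 0,"rx": 0,"ry": 0,"rz": 0,"hand": 0.085},
    {"dx": 0,"dy": 0,"dz": 0,"rx": 0,"ry": 0,"rz": 0,"hand": 0.085},
  ],
)

```text
clock: 1.75
tcp_pos: [389.1, -121.5, 339.9]
eef_rot: [2.256, 2.186, -0.0]
force: [0.0, -0.4, 0.5]
width: 0.999
gripper_force: 0.0
```

Run:
```python
from h import *
s=robot.read_state(); f=robot.grab_frame("wrist"); T=wT(s,f); cv2.imwrite("pics/w2.png",f["pixels"])
print(s["q"].round(3),s["tcp_pos"].round(1),s["eef_rot"].round(3),s["clock"],s["width"])
print(proj(f,[418,-72.3,80],T),proj(f,[418,-72.3,38],T))
delta([418,-72.3,330],down(np.radians(-1.8)))
```

```text
[-0.303  0.049 -0.39   1.132 -0.     1.3  ] [ 389.1 -121.5  339.9] [ 2.256  2.186 -0.   ] 1.75 0.9987490749371466
[357.54810102 141.41315959] [351.77663199 137.57296039]
d(m) [0.05   0.0273 0.0099] rot [ 0.0001 -0.      0.    ]
```

View pics/w2.png

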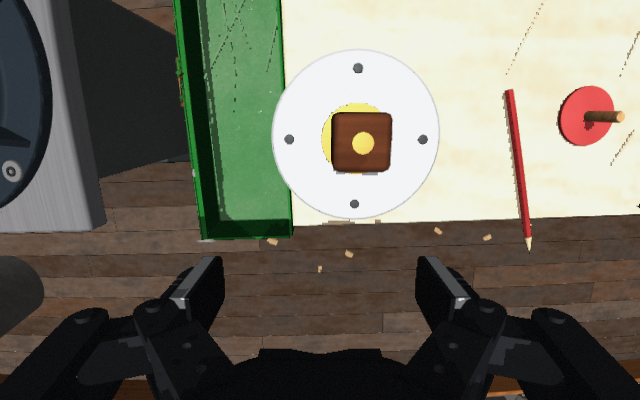

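The wrist view shows the knob's top centred at about (362,142) and the flange screws averaging (356,137.5). That's within 2–4 mm of the estimate, and the lid is squared to the tool to within about 1°. Next I'll move over it, descend and grip.

>>> apply_moves(
  rows=[
    {"dx": 0.025,"dy": 0.015,"dz": 0.005,"rx": 0,"ry": 0,"rz": 0,"hand": 0.085},
    {"dx": 0.05,"dy": 0.029,"dz": 0.01,"rx": 0,"ry": 0,"rz": 0,"hand": 0.085},
    {"dx": 0.05,"dy": 0.029,"dz": 0.035,"rx": 0,"ry": 0,"rz": 0,"hand": 0.085},
    {"dx": 0.05,"dy": 0.029,"dz": 0.06,"rx": 0,"ry": 0,"rz": 0,"hand": 0.085},
    {"dx": 0.05,"dy": 0.029,"dz": 0.085,"rx": 0,"ry": 0,"rz": 0,"hand": 0.085},
    {"dx": 0.05,"dy": 0.029,"dz": 0.105,"rx": 0,"ry": 0,"rz": 0,"hand": 0.085},
    {"dx": 0.05,"dy": 0.029,"dz": 0.12,"rx": 0,"ry": 0,"rz": 0,"hand": 0.085},
    {"dx": 0.05,"dy": 0.029,"dz": 0.12,"rx": 0,"ry": 0,"rz": 0,"hand": 0.085},
  ],
)

```text
clock: 2.6
tcp_pos: [419.0, -72.0, 218.4]
eef_rot: [-2.254, -2.185, 0.003]
force: [-0.3, 0.6, -0.6]
width: 0.996
gripper_force: 0.0
```

>>> apply_moves(
  rows=[
    {"dx": 0,"dy": 0,"dz": 0,"rx": 0,"ry": 0,"rz": 0,"hand": 0.06},
    {"dx": 0,"dy": 0,"dz": 0,"rx": 0,"ry": 0,"rz": 0,"hand": 0.05},
    {"dx": 0,"dy": 0,"dz": 0,"rx": 0,"ry": 0,"rz": 0,"hand": 0.04},
    {"dx": 0,"dy": 0,"dz": 0,"rx": 0,"ry": 0,"rz": 0,"hand": 0.03},
    {"dx": 0,"dy": 0,"dz": 0,"rx": 0,"ry": 0,"rz": 0,"hand": 0.02},
    {"dx": 0,"dy": 0,"dz": 0,"rx": 0,"ry": 0,"rz": 0,"hand": 0.02},
    {"dx": 0,"dy": 0,"dz": 0,"rx": 0,"ry": 0,"rz": 0,"hand": 0.02},
    {"dx": 0,"dy": 0,"dz": 0,"rx": 0,"ry": 0,"rz": 0,"hand": 0.02},
  ],
)

```text
clock: 3.4
tcp_pos: [420.2, -72.3, 220.8]
eef_rot: [2.255, 2.186, 0.001]
force: [-1.2, 1.0, 8.5]
width: 0.484
gripper_force: 59.8
```

>>> apply_moves(
  rows=[
    {"dx": 0,"dy": 0,"dz": -0.01,"rx": 0,"ry": 0,"rz": 0,"hand": 0.02},
    {"dx": 0,"dy": 0,"dz": -0.03,"rx": 0,"ry": 0,"rz": 0,"hand": 0.02},
    {"dx": 0,"dy": 0,"dz": -0.06,"rx": 0,"ry": 0,"rz": 0,"hand": 0.02},
    {"dx": 0,"dy": 0,"dz": -0.09,"rx": 0,"ry": 0,"rz": 0,"hand": 0.02},
    {"dx": 0,"dy": 0,"dz": -0.12,"rx": 0,"ry": 0,"rz": 0,"hand": 0.02},
    {"dx": 0,"dy": 0,"dz": -0.15,"rx": 0,"ry": 0,"rz": 0,"hand": 0.02},
    {"dx": 0,"dy": 0,"dz": -0.17,"rx": 0,"ry": 0,"rz": 0,"hand": 0.02},
    {"dx": 0,"dy": 0,"dz": -0.18,"rx": 0,"ry": 0,"rz": 0,"hand": 0.02},
  ],
)

```text
clock: 4.2
tcp_pos: [419.8, -72.2, 402.2]
eef_rot: [2.254, 2.185, 0.002]
force: [0.5, 0.5, -3.0]
width: 0.486
gripper_force: 61.9
```

Run:
```python
from h import *
s=robot.read_state()
print(s["q"].round(3),s["tcp_pos"].round(1),s["eef_rot"].round(3),s["clock"],s["width"],s["force"].round(1),s["gripper_force"])
f=robot.grab_frame("wrist"); cv2.imwrite("pics/w3.png",f["pixels"])
for a in (42,-48,132):
    delta(mouthP(80),mouthR(np.radians(a)),s)
```

```text
[-0.17   0.06  -0.219  1.289  0.     1.431] [419.8 -72.2 402.2] [2.254e+00 2.185e+00 2.000e-03] 4.2 0.48603711161111646 [ 0.5  0.5 -3. ] 61.91379904747009
d(m) [ 0.2056 -0.0641 -0.0489] rot [-0.5774 -0.1573 -0.904 ]
d(m) [ 0.2056 -0.0641 -0.0489] rot [-0.5098  0.2915  0.6219]
d(m) [ 0.2056 -0.0641 -0.0489] rot [-0.3749 -0.6557 -2.4135]
```

View pics/w3.png

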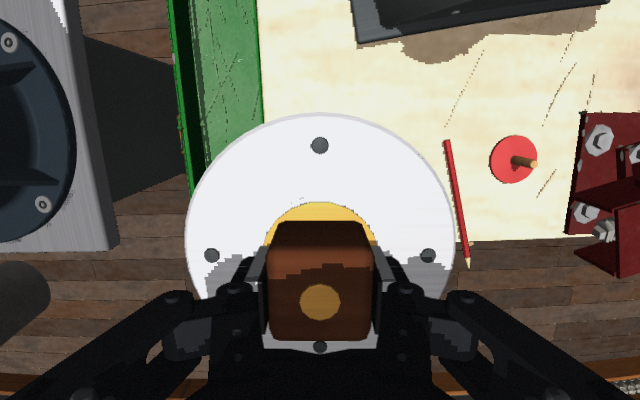

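The lid is held squarely at opening 0.486 with the flange centred at u=320. Next I'll rise while tilting, then move over to the mouth axis.

>>> apply_moves(
  rows=[
    {"dx": 0,"dy": 0,"dz": -0.015,"rx": -0.073,"ry": 0.042,"rz": 0.089,"hand": 0.02},
    {"dx": 0,"dy": 0,"dz": -0.03,"rx": -0.146,"ry": 0.083,"rz": 0.178,"hand": 0.02},
    {"dx": 0,"dy": 0,"dz": -0.045,"rx": -0.219,"ry": 0.125,"rz": 0.267,"hand": 0.02},
    {"dx": 0,"dy": 0,"dz": -0.06,"rx": -0.291,"ry": 0.167,"rz": 0.355,"hand": 0.02},
    {"dx": 0,"dy": 0,"dz": -0.07,"rx": -0.364,"ry": 0.208,"rz": 0.444,"hand": 0.02},
    {"dx": 0,"dy": 0,"dz": -0.07,"rx": -0.437,"ry": 0.25,"rz": 0.533,"hand": 0.02},
    {"dx": 0,"dy": 0,"dz": -0.07,"rx": -0.51,"ry": 0.292,"rz": 0.622,"hand": 0.02},
    {"dx": 0,"dy": 0,"dz": -0.07,"rx": -0.51,"ry": 0.292,"rz": 0.622,"hand": 0.02},
  ],
)

```text
clock: 5.05
tcp_pos: [418.7, -72.0, 469.0]
eef_rot: [2.584, 1.245, 0.821]
force: [-0.5, 0.3, -3.6]
width: 0.481
gripper_force: 62.4
```

```bash
sed -i 's/^OFF=3$/OFF=3.5/' h.py
python3 - <<'E'
from h import *
s=robot.read_state()
print(s["q"].round(3),s["tcp_pos"].round(1),s["clock"],s["width"],s["force"].round(1),s["gripper_force"])
delta(mouthP(60),mouthR(np.radians(-50)),s)
E
```

```text
[-0.244 -0.245 -0.43   0.846  0.221  2.061] [418.7 -72.  469. ] 5.05 0.48098922721118365 [-0.5  0.3 -3.6] 62.39107847213745
d(m) [ 0.122  -0.1779  0.023 ] rot [-0.0012  0.0005  0.0323]
```

>>> apply_moves(
  rows=[
    {"dx": 0.02,"dy": -0.03,"dz": 0,"rx": 0,"ry": 0,"rz": 0.01,"hand": 0.02},
    {"dx": 0.045,"dy": -0.065,"dz": 0,"rx": 0,"ry": 0,"rz": 0.02,"hand": 0.02},
    {"dx": 0.07,"dy": -0.1,"dz": 0,"rx": 0,"ry": 0,"rz": 0.032,"hand": 0.02},
    {"dx": 0.095,"dy": -0.138,"dz": 0.005,"rx": 0,"ry": 0,"rz": 0.032,"hand": 0.02},
    {"dx": 0.115,"dy": -0.168,"dz": 0.01,"rx": 0,"ry": 0,"rz": 0.032,"hand": 0.02},
    {"dx": 0.122,"dy": -0.178,"dz": 0.016,"rx": 0,"ry": 0,"rz": 0.032,"hand": 0.02},
    {"dx": 0.122,"dy": -0.178,"dz": 0.023,"rx": 0,"ry": 0,"rz": 0.032,"hand": 0.02},
    {"dx": 0.122,"dy": -0.178,"dz": 0.023,"rx": 0,"ry": 0,"rz": 0.032,"hand": 0.02},
  ],
)

```text
clock: 5.85
tcp_pos: [373.1, 136.9, 434.0]
eef_rot: [2.609, 1.214, 0.819]
force: [0.3, -0.6, -2.3]
width: 0.488
gripper_force: 62.9
```

Run:
```python
from h import *
import pickle
s=robot.read_state()
print(s["q"].round(3),s["tcp_pos"].round(1),s["clock"],s["width"],s["force"].round(1),s["gripper_force"])
delta(mouthP(60),mouthR(np.radians(-50)),s)
ims=[]
for n,(x,y) in {"top":(240,90),"scene":(235,95)}.items():
    f=robot.grab_frame(n); im=f["pixels"].copy()
    # where lid/flange should be
    print(n,"mouth",proj(f,C).round(1),"flange top c",proj(f,C+M[:,2]*98).round(1),"knob top",proj(f,C+M[:,2]*140).round(1))
    ims.append(cv2.resize(im[y:y+150,x:x+130],None,fx=3,fy=3,interpolation=cv2.INTER_CUBIC))
cv2.imwrite("pics/p1.png",np.hstack(ims))
```

```text
[ 0.396 -0.313 -0.566  0.756 -0.123  2.631] [373.1 136.9 434. ] 5.85 0.48796041674602897 [ 0.3 -0.6 -2.3] 62.920939922332764
d(m) [ 0.     -0.0003 -0.0008] rot [-0.0043  0.0044  0.0057]
top mouth [312.6 194.4] flange top c [317.1 217.5] knob top [319.4 229.1]
scene mouth [309.7 179.1] flange top c [327.2 160.2] knob top [335.5 151.3]
```

View pics/p1.png

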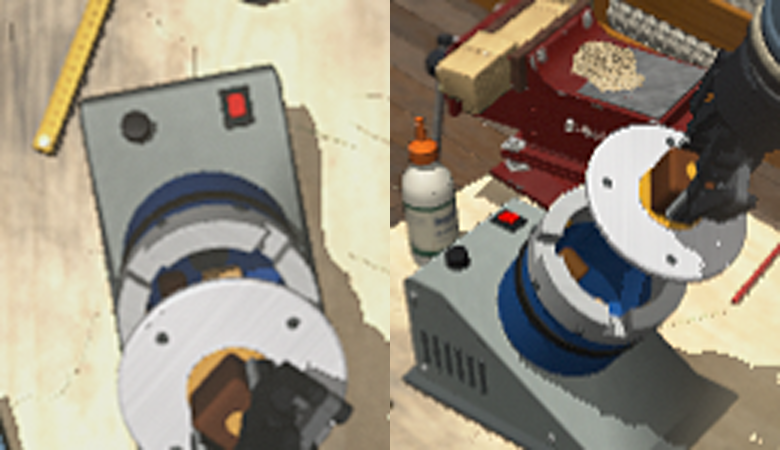

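The flange centre appears at about (234,382) in the top crop and (667,202) in the scene crop. Predicted positions are (231,382) and (667,196), so it's aligned to within about 2 mm. Now I'll insert it.

>>> apply_moves(
  rows=[
    {"dx": 0,"dy": 0,"dz": 0.02,"rx": -0.004,"ry": 0.004,"rz": 0,"hand": 0.02},
    {"dx": 0,"dy": 0,"dz": 0.035,"rx": -0.004,"ry": 0.004,"rz": 0,"hand": 0.02},
    {"dx": 0,"dy": 0,"dz": 0.045,"rx": -0.004,"ry": 0.004,"rz": 0,"hand": 0.02},
    {"dx": 0,"dy": 0,"dz": 0.052,"rx": -0.004,"ry": 0.004,"rz": 0,"hand": 0.02},
    {"dx": 0,"dy": 0,"dz": 0.058,"rx": -0.004,"ry": 0.004,"rz": 0,"hand": 0.02},
    {"dx": 0,"dy": 0,"dz": 0.063,"rx": -0.004,"ry": 0.004,"rz": 0,"hand": 0.02},
    {"dx": 0,"dy": 0,"dz": 0.067,"rx": -0.004,"ry": 0.004,"rz": 0,"hand": 0.02},
    {"dx": 0,"dy": 0,"dz": 0.07,"rx": -0.004,"ry": 0.004,"rz": 0,"hand": 0.02},
  ],
)

```text
clock: 6.75
tcp_pos: [410.9, 143.4, 376.7]
eef_rot: [2.606, 1.207, 0.833]
force: [1.0, 0.0, -2.7]
width: 0.482
gripper_force: 63.1
```

```bash
cat > st.py <<'E'
from h import *
s=robot.read_state(); Rc=R.from_rotvec(s["eef_rot"]).as_matrix(); v=M.T@(s["tcp_pos"]-C); y=M.T@Rc[:,1]
print("q",s["q"].round(3),"t",s["clock"],"w",round(s["width"],3),"gf",round(s["gripper_force"],1))
print("mouth frame: lid xy",v[:2].round(2),"h",round(v[2]-62-155-OFF,2),"ang",round(np.degrees(np.arctan2(y[1],y[0])),2),"F tool",(Rc.T@s["force"]).round(1),"T tool",(Rc.T@s["ft_torque"]).round(2), "tilt",np.round(Rc.T@M[:,2],4))
E
python3 st.py
```

```text
q [ 0.372 -0.211 -0.648  0.56  -0.112  2.613] t 6.75 w 0.482 gf 63.1
mouth frame: lid xy [ 0.81 -0.14] h -9.79 ang -49.87 F tool [-0.6 -0.3  2.8] T tool [ 0.59 -0.69 -0.01] tilt [ 0.0033  0.002  -1.    ]
```

>>> apply_moves(
  rows=[
    {"dx": 0,"dy": 0,"dz": 0.001,"rx": 0,"ry": 0,"rz": 0,"hand": 0.02},
    {"dx": 0,"dy": 0,"dz": 0.002,"rx": 0,"ry": 0,"rz": 0,"hand": 0.02},
    {"dx": 0,"dy": 0,"dz": 0.003,"rx": 0,"ry": 0,"rz": 0,"hand": 0.02},
    {"dx": 0,"dy": 0,"dz": 0.004,"rx": 0,"ry": 0,"rz": 0,"hand": 0.02},
    {"dx": 0,"dy": 0,"dz": 0.005,"rx": 0,"ry": 0,"rz": 0,"hand": 0.02},
    {"dx": 0,"dy": 0,"dz": 0.006,"rx": 0,"ry": 0,"rz": 0,"hand": 0.02},
    {"dx": 0,"dy": 0,"dz": 0.007,"rx": 0,"ry": 0,"rz": 0,"hand": 0.02},
    {"dx": 0,"dy": 0,"dz": 0.007,"rx": 0,"ry": 0,"rz": 0,"hand": 0.02},
  ],
)

```text
clock: 7.55
tcp_pos: [414.6, 144.0, 370.8]
eef_rot: [2.606, 1.207, 0.832]
force: [0.3, 0.5, -3.1]
width: 0.481
gripper_force: 63.1
```

```bash
python3 st.py
```

```text
q [ 0.37  -0.199 -0.654  0.542 -0.111  2.611] t 7.55 w 0.481 gf 63.1
mouth frame: lid xy [ 0.72 -0.18] h -16.77 ang -49.87 F tool [-0.8 -1.3  2.8] T tool [ 0.53 -0.67 -0.06] tilt [ 0.003   0.0018 -1.    ]
```

>>> apply_moves(
  rows=[
    {"dx": 0,"dy": 0,"dz": 0.0005,"rx": 0,"ry": 0,"rz": 0,"hand": 0.02},
    {"dx": 0,"dy": 0,"dz": 0.001,"rx": 0,"ry": 0,"rz": 0,"hand": 0.02},
    {"dx": 0,"dy": 0,"dz": 0.0015,"rx": 0,"ry": 0,"rz": 0,"hand": 0.02},
    {"dx": 0,"dy": 0,"dz": 0.002,"rx": 0,"ry": 0,"rz": 0,"hand": 0.02},
    {"dx": 0,"dy": 0,"dz": 0.0025,"rx": 0,"ry": 0,"rz": 0,"hand": 0.02},
    {"dx": 0,"dy": 0,"dz": 0.003,"rx": 0,"ry": 0,"rz": 0,"hand": 0.02},
    {"dx": 0,"dy": 0,"dz": 0.003,"rx": 0,"ry": 0,"rz": 0,"hand": 0.02},
    {"dx": 0,"dy": 0,"dz": 0.003,"rx": 0,"ry": 0,"rz": 0,"hand": 0.02},
  ],
)

```text
clock: 8.35
tcp_pos: [415.9, 144.1, 369.7]
eef_rot: [2.605, 1.207, 0.834]
force: [-27.5, -11.5, 26.1]
width: 0.485
gripper_force: 68.3
```

```bash
python3 st.py
```

```text
q [ 0.369 -0.197 -0.656  0.536 -0.11   2.61 ] t 8.35 w 0.485 gf 68.3
mouth frame: lid xy [ 1.19 -0.25] h -18.4 ang -49.86 F tool [-11.8  -1.2 -37.8] T tool [ 1.92 -2.4  -0.49] tilt [ 0.0043  0.0028 -1.    ]
```

>>> apply_moves(
  rows=[
    {"dx": 0,"dy": 0,"dz": -0.001,"rx": 0,"ry": 0,"rz": 0,"hand": 0.02},
    {"dx": 0,"dy": 0,"dz": -0.001,"rx": 0,"ry": 0,"rz": -0.015,"hand": 0.02},
    {"dx": 0,"dy": 0,"dz": -0.001,"rx": 0,"ry": 0,"rz": -0.03,"hand": 0.02},
    {"dx": 0,"dy": 0,"dz": -0.001,"rx": 0,"ry": 0,"rz": -0.04,"hand": 0.02},
    {"dx": 0,"dy": 0,"dz": -0.001,"rx": 0,"ry": 0,"rz": -0.05,"hand": 0.02},
    {"dx": 0,"dy": 0,"dz": -0.001,"rx": 0,"ry": 0,"rz": -0.06,"hand": 0.02},
    {"dx": 0,"dy": 0,"dz": -0.001,"rx": 0,"ry": 0,"rz": -0.07,"hand": 0.02},
    {"dx": 0,"dy": 0,"dz": -0.001,"rx": 0,"ry": 0,"rz": -0.07,"hand": 0.02},
  ],
)

```text
clock: 9.15
tcp_pos: [415.7, 144.2, 369.1]
eef_rot: [2.547, 1.291, 0.819]
force: [-0.9, 0.0, -3.3]
width: 0.482
gripper_force: 63.2
```

```bash
python3 st.py
```

```text
q [ 0.369 -0.196 -0.656  0.537 -0.111  2.54 ] t 9.15 w 0.482 gf 63.2
mouth frame: lid xy [ 0.7  -0.16] h -18.74 ang -45.84 F tool [-1.7 -1.9  2.2] T tool [ 0.62 -0.62 -0.  ] tilt [ 0.0028  0.002  -1.    ]
```

Contact force vanished at about -45.8° with the lid lower than the ride height, so the keys appear to have dropped in. I'll confirm by going down.

>>> apply_moves(
  rows=[
    {"dx": 0,"dy": 0,"dz": 0.0005,"rx": 0,"ry": 0,"rz": 0,"hand": 0.02},
    {"dx": 0,"dy": 0,"dz": 0.001,"rx": 0,"ry": 0,"rz": 0,"hand": 0.02},
    {"dx": 0,"dy": 0,"dz": 0.0015,"rx": 0,"ry": 0,"rz": 0,"hand": 0.02},
    {"dx": 0,"dy": 0,"dz": 0.002,"rx": 0,"ry": 0,"rz": 0,"hand": 0.02},
    {"dx": 0,"dy": 0,"dz": 0.002,"rx": 0,"ry": 0,"rz": 0,"hand": 0.02},
    {"dx": 0,"dy": 0,"dz": 0.002,"rx": 0,"ry": 0,"rz": 0,"hand": 0.02},
    {"dx": 0,"dy": 0,"dz": 0.002,"rx": 0,"ry": 0,"rz": 0,"hand": 0.02},
    {"dx": 0,"dy": 0,"dz": 0.002,"rx": 0,"ry": 0,"rz": 0,"hand": 0.02},
  ],
)

```text
clock: 9.95
tcp_pos: [416.7, 144.3, 367.5]
eef_rot: [2.548, 1.29, 0.819]
force: [-2.4, -0.8, -2.6]
width: 0.482
gripper_force: 63.5
```

```bash
python3 st.py
```

```text
q [ 0.369 -0.192 -0.658  0.532 -0.11   2.54 ] t 9.95 w 0.482 gf 63.5
mouth frame: lid xy [ 0.67 -0.17] h -20.71 ang -45.86 F tool [-2.8 -2.1  0.8] T tool [ 0.83 -0.91  0.03] tilt [ 0.0027  0.002  -1.    ]
```

>>> apply_moves(
  rows=[
    {"dx": 0,"dy": 0,"dz": 0.001,"rx": 0,"ry": 0,"rz": 0,"hand": 0.02},
    {"dx": 0,"dy": 0,"dz": 0.002,"rx": 0,"ry": 0,"rz": 0,"hand": 0.02},
    {"dx": 0,"dy": 0,"dz": 0.003,"rx": 0,"ry": 0,"rz": 0,"hand": 0.02},
    {"dx": 0,"dy": 0,"dz": 0.004,"rx": 0,"ry": 0,"rz": 0,"hand": 0.02},
    {"dx": 0,"dy": 0,"dz": 0.005,"rx": 0,"ry": 0,"rz": 0,"hand": 0.02},
    {"dx": 0,"dy": 0,"dz": 0.006,"rx": 0,"ry": 0,"rz": 0,"hand": 0.02},
    {"dx": 0,"dy": 0,"dz": 0.007,"rx": 0,"ry": 0,"rz": 0,"hand": 0.02},
    {"dx": 0,"dy": 0,"dz": 0.007,"rx": 0,"ry": 0,"rz": 0,"hand": 0.02},
  ],
)

```text
clock: 10.75
tcp_pos: [420.6, 145.0, 361.3]
eef_rot: [2.548, 1.29, 0.818]
force: [5.6, 1.9, -10.1]
width: 0.488
gripper_force: 62.3
```

```bash
python3 st.py
```

```text
q [ 0.367 -0.179 -0.664  0.512 -0.109  2.539] t 10.75 w 0.488 gf 62.3
mouth frame: lid xy [ 0.55 -0.19] h -28.08 ang -45.86 F tool [ 0.1 -1.2 11.6] T tool [ 0.42 -0.47  0.01] tilt [ 0.0023  0.0018 -1.    ]
```

The catches are now pulling the lid in. I'll continue to the flange stop.

>>> apply_moves(
  rows=[
    {"dx": 0,"dy": 0,"dz": 0.0005,"rx": 0,"ry": 0,"rz": 0,"hand": 0.02},
    {"dx": 0,"dy": 0,"dz": 0.001,"rx": 0,"ry": 0,"rz": 0,"hand": 0.02},
    {"dx": 0,"dy": 0,"dz": 0.0015,"rx": 0,"ry": 0,"rz": 0,"hand": 0.02},
    {"dx": 0,"dy": 0,"dz": 0.002,"rx": 0,"ry": 0,"rz": 0,"hand": 0.02},
    {"dx": 0,"dy": 0,"dz": 0.0025,"rx": 0,"ry": 0,"rz": 0,"hand": 0.02},
    {"dx": 0,"dy": 0,"dz": 0.003,"rx": 0,"ry": 0,"rz": 0,"hand": 0.02},
    {"dx": 0,"dy": 0,"dz": 0.003,"rx": 0,"ry": 0,"rz": 0,"hand": 0.02},
    {"dx": 0,"dy": 0,"dz": 0.003,"rx": 0,"ry": 0,"rz": 0,"hand": 0.02},
  ],
)

```text
clock: 11.55
tcp_pos: [421.7, 145.2, 359.5]
eef_rot: [2.548, 1.29, 0.819]
force: [-18.3, -4.3, 7.2]
width: 0.482
gripper_force: 65.8
```

```bash
python3 st.py
```

```text
q [ 0.366 -0.176 -0.666  0.506 -0.109  2.538] t 11.55 w 0.482 gf 65.8
mouth frame: lid xy [ 0.54 -0.18] h -30.17 ang -45.85 F tool [ -9.2  -7.3 -16.4] T tool [ 1.09 -2.36  0.01] tilt [ 0.0027  0.002  -1.    ]
```

>>> apply_moves(
  rows=[
    {"dx": 0,"dy": 0,"dz": 0.0004,"rx": 0,"ry": 0,"rz": 0,"hand": 0.02},
    {"dx": 0,"dy": 0,"dz": 0.0004,"rx": 0,"ry": 0,"rz": 0,"hand": 0.02},
    {"dx": 0,"dy": 0,"dz": -0.0005,"rx": 0,"ry": 0,"rz": 0,"hand": 0.02},
    {"dx": 0,"dy": 0,"dz": -0.0005,"rx": 0,"ry": 0,"rz": 0,"hand": 0.06},
    {"dx": 0,"dy": 0,"dz": -0.0005,"rx": 0,"ry": 0,"rz": 0,"hand": 0.085},
    {"dx": 0,"dy": 0,"dz": -0.0005,"rx": 0,"ry": 0,"rz": 0,"hand": 0.085},
    {"dx": 0,"dy": 0,"dz": -0.0005,"rx": 0,"ry": 0,"rz": 0,"hand": 0.085},
    {"dx": 0,"dy": 0,"dz": -0.0005,"rx": 0,"ry": 0,"rz": 0,"hand": 0.085},
  ],
)

```text
clock: 12.35
tcp_pos: [422.0, 145.3, 359.8]
eef_rot: [2.548, 1.29, 0.82]
force: [0.3, 0.3, 0.1]
width: 0.996
gripper_force: 0.0
```

```bash
python3 st.py
```

```text
q [ 0.366 -0.175 -0.665  0.506 -0.109  2.538] t 12.35 w 0.996 gf 0.0
mouth frame: lid xy [ 0.96 -0.13] h -30.12 ang -45.87 F tool [0.4 0.1 0.1] T tool [ 0.35 -0.39  0.02] tilt [ 0.0032  0.0022 -1.    ]
```

Released cleanly with no force. Now I'll retreat along the axis and check.

>>> apply_moves(
  rows=[
    {"dx": 0,"dy": 0,"dz": -0.01,"rx": 0,"ry": 0,"rz": 0,"hand": 0.085},
    {"dx": 0,"dy": 0,"dz": -0.03,"rx": 0,"ry": 0,"rz": 0,"hand": 0.085},
    {"dx": 0,"dy": 0,"dz": -0.05,"rx": 0,"ry": 0,"rz": 0,"hand": 0.085},
    {"dx": 0,"dy": 0,"dz": -0.08,"rx": 0,"ry": 0,"rz": 0,"hand": 0.085},
    {"dx": 0,"dy": 0,"dz": -0.11,"rx": 0,"ry": 0,"rz": 0,"hand": 0.085},
    {"dx": 0,"dy": 0,"dz": -0.13,"rx": 0,"ry": 0,"rz": 0,"hand": 0.085},
    {"dx": 0,"dy": 0,"dz": -0.14,"rx": 0,"ry": 0,"rz": 0,"hand": 0.085},
    {"dx": 0,"dy": 0,"dz": -0.14,"rx": 0,"ry": 0,"rz": 0,"hand": 0.085},
  ],
)

```text
clock: 13.15
tcp_pos: [345.6, 132.3, 477.7]
eef_rot: [2.547, 1.29, 0.823]
force: [0.0, 0.6, -0.0]
width: 0.993
gripper_force: 0.0
```

```bash
python3 st.py
python3 - <<'E'
from h import *
ims=[]
for n,(x,y) in {"top":(240,90),"scene":(235,105)}.items():
    f=robot.grab_frame(n); im=f["pixels"]; print(n,"knob top pred",proj(f,C+M[:,2]*50).round(1),"flange top",proj(f,C+M[:,2]*8).round(1))
    ims.append(cv2.resize(im[y:y+150,x:x+130],None,fx=3,fy=3,interpolation=cv2.INTER_CUBIC))
cv2.imwrite("pics/p2.png",np.hstack(ims))
E
```

```text
q [ 0.418 -0.38  -0.5    0.88  -0.137  2.582] t 13.15 w 0.993 gf 0.0
mouth frame: lid xy [ 0.72 -0.18] h 111.05 ang -45.87 F tool [ 0.5 -0.4  0.1] T tool [ 0.33 -0.34 -0.01] tilt [ 0.005   0.0032 -1.    ]
top knob top pred [314.8 205.5] flange top [313.  196.1]
scene knob top pred [318.3 169.8] flange top [311.  177.6]
```

View pics/p2.png

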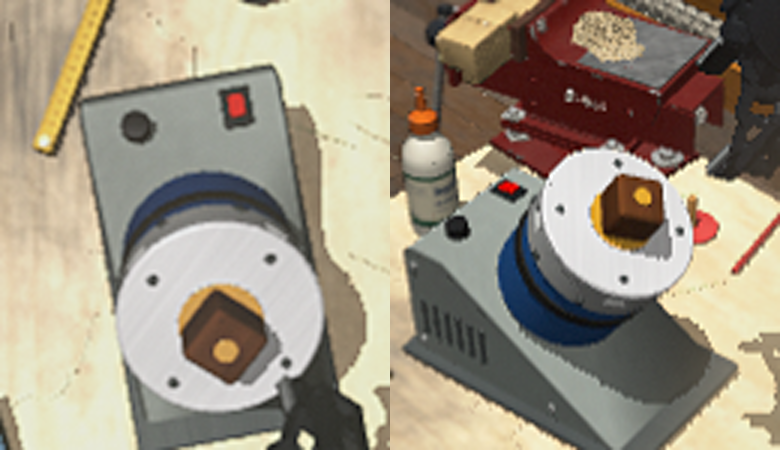

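The lid sits flush and parallel on the rim. The knob plug is at (226,350) in the top crop against (224,346) predicted for seated, and the gripper is clear. Handing in.

```bash
python3 -c "
from bench import robot
print(robot.close_job())"
```

```text
the job is handed in; nothing more can be done
None
```

The lid is keyed into the drum's notches, pressed past the catches and flush on the rim; I released it, nothing else on the bench was touched, and the job was handed in at about 13 s.

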